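# Top up an absorber box and hold its cover over the screw holes

### The arm

A 7-joint arm with a two-finger parallel gripper is mounted at the origin on the work surface. World frame = base frame: x ahead of the robot, y to its left, z up, the work surface at z = 0. Lengths are in m, angles in rad, forces in N, time in s.
With the tool pointing down it reaches from about 0.4 to 0.925 m from the base axis. Payload 4.1 kg.
Tool frame: the origin (TCP) lies at the very end of the fingers, on their centre line; the grasp point (between the pads) lies arm.pinch_z behind it (arm.pinch_z is the distance from the TCP to the grasp point, in m); x points along the fingers, z is the direction in which the jaws open and shut, and the axes are right-handed (so a half turn about x gives the same grasp; the last joint's range is limited). The gripper opens to 85 mm and grips with 20 to 120 N. Pads are 22 mm wide; open, the fingers measure 114 mm over their backs; the gripper's body (76 mm by 85 mm) begins 54 mm behind the grasp point. The pads swing forward as they close: fully open they stand 13 mm farther back than shut.
Start: joints at [1.158, 0.398, 0.045, 1.537, -0.019, 1.207, -0.051], TCP at [0.201, -0.618, 0.231] pointing down, gripper open.
Joint ranges: [-2.82, 2.82], [-0.49, 2.23], [-1.37, 1.46], [0, 2.46], [-1.36, 4.5], [0.23, 2], [-2.94, 2.94]. Speed limits (rad/s): [2.57, 2.57, 3.14, 3.14, 3.14, 3.14, 3.14].

### API

Orientations are given as a unit quaternion [x, y, z, w].
In Python, from cell import arm gives the robot as it stands.
- The arm moves only by the shell command python3 -m jog 'ROWS' [OPENING] [FORCE]. ROWS is JSON, a list of rows, each a list of 4 numbers: the shift along the tool's x, y, z in mm, then the turn about the tool's x in degrees. In form: [[tx, ty, tz, spin], ...]. A call has 1 to 10 rows; each row is the pose to reach, as a shift and turn from the pose measured when the call began, along the tool's axes at that moment; what a row does not reach only later rows make up. A row lasts 1/12 s, in which the tool goes at most 41.7 mm and 7.16 degrees, less where a joint would pass 70% of its speed; a pose out of reach is approached as far as the arm can. A call with a gripper value outside its range is refused whole. OPENING is the opening, from -1 (shut) to 1 (fully open), set as the call begins (- or left out, the last holds). The fingers move at their own pace and stop on an object; FORCE is the grip in N (left out, the last holds). Time passes only in rows, so rows that repeat a pose let the fingers close. It gives the time, the measured TCP pose, the force and the opening at its end, in the units of the state.
- arm.state(): the state, without advancing time (a new reading comes with each control period).
- arm.get_image(name): name is "side" or "top"; returns (picture, depth): 420x560x3 uint8, red, green, blue; 420x560 float32, m along the optical axis (not along the pixel's ray), 0 where there is no reading.
- arm.calibration(name): a dict with "K" (3x3 intrinsics, pixels), "dist_coeffs" ([k1, k2, p1, p2, k3] as OpenCV has them; the pictures are not rectified), "camera_from_world" (4x4, takes a point from world to camera coordinates). Camera axes: x right, y up, looking along -z (the intrinsics and any distortion apply to the point x, -y, -z); pixel columns grow to the right and rows downward; lengths in m; the calibration is good to about 2 mm. A picture is of the moment at which its call begins. calibration takes no time and is no camera call.
- arm.close_job(): hands the job in, once; it reports no verdict.
Trained networks look in the newest picture that a camera, given by its name, has taken for a name from the list of things; names that differ only in an ending like _2 or _b are one class to them, and where a whole thing is asked for, a point or a joint stands for the part that bears it (a point fixed in the world has none). Each returns a list of dicts, best first, with "conf" (0 to 1); they miss things now and then, are a little off and sometimes report something else, mostly with a low value. They report only what shows in the picture. A call takes as long as a camera call. They do not tell look-alikes from the thing itself.
- arm.cut_out(query, camera): "mask" (420x560 bool, what is visible of it) and "bbox" ([centre column, centre row, width, height] in pixels, round what is visible of it).
- arm.mark_of(query, camera): "position" ([row, column] in pixels: a listed point, or the origin of a listed thing).
The state is a dict: "time_s": time; "q": joint angles; "qvel": joint speeds; "effort": joint torques, N m; "position": TCP position; "tool_rot": TCP orientation; "contact_force": force on the tool from outside, world axes, zero at the start; "ft_torque": the same for the moment, N m; "width": opening from 0.0 (shut) to 1.0 (fully open).
Only numpy, scipy, OpenCV 4.12 (cv2) and the standard library are available. Lean on these libraries where they do the work, as an engineer would, in place of code of your own. Each camera call takes 0.05 s, during which the arm holds its last target. There are 200 camera calls.

### The job

Use the scoop in the steel tub to move at least three of the five ceramic balls into the open absorber box, never touching a ball with the fingers, and leave the scoop lying in the tub again. Then take the cover by its handle and hold it still and level about a centimetre above the box's gasket, never letting it touch the box, with its four holes so well over the four threaded holes that each threaded hole shows whole through the hole above it; finish while still holding it there, so that I can start the screws. Leave the bottles, glassware, screws and screwdriver where they are.

Things in the scene. Friction and masses are not known exactly. Their poses are not given: they have to be found in the camera images.
- absorber: absorber box, fixed, grey, open on top; origin: centre of its underside, z up. Opening 120 (x) by 90 mm (y) in a flange 178 by 148, its top 110 mm above the bench; a black rubber gasket (frame 136 by 106 outside, 6 wide) stands 3 mm above the flange. Perforated metal inner floor 55 mm up. A hose spigot at each x end, under flange height, reaches 104 mm from the origin
- thread0 (a point): mouth of a threaded hole (brass insert 12 mm wide, 6 mm bore) in the top of the flange, at x +76, y +61 mm in the box's frame, 110 mm up
- thread1 (a point): mouth of a threaded hole (brass insert 12 mm wide, 6 mm bore) in the top of the flange, at x -76, y +61 mm in the box's frame, 110 mm up
- thread2 (a point): mouth of a threaded hole (brass insert 12 mm wide, 6 mm bore) in the top of the flange, at x -76, y -61 mm in the box's frame, 110 mm up
- thread3 (a point): mouth of a threaded hole (brass insert 12 mm wide, 6 mm bore) in the top of the flange, at x +76, y -61 mm in the box's frame, 110 mm up
- bed (a point): middle of the space inside the absorber box, 67.5 mm above the bench: one ball radius above the inner floor
- cover: cover: loose grey plate 178 (x) by 148 (y) by 6 mm, 0.2 to 0.4 kg, flat on the bench; origin: centre of its underside, z up. Along its x a black bow handle: bar 90 mm long, 14 wide (y), from 30 to 46 mm above the underside, free below over its middle 62 mm. Fits the box either way round (a half turn changes nothing)
- hole0 (a point): centre, at the underside, of a 14 mm through hole of the cover, at x +76, y +61 mm in the cover's frame
- hole1 (a point): centre, at the underside, of a 14 mm through hole of the cover, at x -76, y +61 mm in the cover's frame
- hole2 (a point): centre, at the underside, of a 14 mm through hole of the cover, at x -76, y -61 mm in the cover's frame
- hole3 (a point): centre, at the underside, of a 14 mm through hole of the cover, at x +76, y -61 mm in the cover's frame
- tub: dark steel tub, fixed; origin on the bench, x along it. Flat inner floor 4 mm above the bench from x -105 to +130 mm, 92 mm wide (y -46 to 46), walls 45 mm high; the -x end is upright, the +x end slopes outwards, 60 deg from level, to x 154 mm at the rim. The balls lie at the +x end, the scoop behind them, lip towards +x
- scoop: loose steel scoop, 0.15 kg, in the tub; origin: centre of the blade's underside, x to the lip, z up. Flat blade 85 mm long (x -42.5 to 42.5), 80 wide, 2 thick, open at the lip; back wall 36 mm high, sides 30 at the back, 14 in front, none at the last 12. Black handle 14 mm wide (y), 22 deep, leans back 23 deg from x -48, z 35 to x -88, z 135; its middle: x -74, z 100
- ball0: glazed white ceramic ball, 25 mm in diameter, 20 g, slippery, rolls easily; origin at its centre
- ball1: glazed white ceramic ball, 25 mm in diameter, 20 g, slippery, rolls easily; origin at its centre
- ball2: glazed white ceramic ball, 25 mm in diameter, 20 g, slippery, rolls easily; origin at its centre
- ball3: glazed white ceramic ball, 25 mm in diameter, 20 g, slippery, rolls easily; origin at its centre
- ball4: glazed white ceramic ball, 25 mm in diameter, 20 g, slippery, rolls easily; origin at its centre
- amber_bottle: amber glass bottle, 72 mm wide, 160 mm tall, origin at the centre of its underside; leave alone
- reagent_jar: white jar with a black cap, 72 mm wide, 110 mm tall, origin at the centre of its underside; leave alone
- beaker: glass beaker, 68 mm wide, 90 mm tall, origin at the centre of its underside; leave alone
- dropper_bottle: small amber dropper bottle, 40 mm wide, 100 mm tall, origin at the centre of its underside; leave alone
- screw_dish: shallow glass dish, 72 mm wide, 12 mm high, with four brass screws, origin at the centre of its underside; leave alone
- screwdriver: black-handled screwdriver, 170 mm long, lying on the bench; leave alone
There are look-alikes about, which are no part of the job. Of the things like the cover, leave any that is orange; of the rest the larger one is meant.

How it is judged:
By the outcome, as a careful person would: the job done as asked, in the order asked, and still so for the second after the job is handed in, while the arm keeps its last pose, push and grip.
It also fails if it takes over 72 s, if anything falls off the work surface, if the arm or the gripper's body presses on something with over 40 N, if the wrist force passes 120 N, or if a joint passes its speed limit or range.

## Working session

There is one attempt and no reset: what is moved stays moved. The work goes in short steps, Python scripts to look and compute and a shell command to move; the robot and the scene stay as the last step left them, time stands still between calls to the robot, and variables do not carry over. Pictures are saved under pics/ and viewed, about 8 in all and at most 12, crops included, and the job is handed in when it is done.

```bash
ls; mkdir -p pics; cat > h.py <<'E'
import numpy as np, cv2
from cell import arm
from scipy.spatial.transform import Rotation as R
def snap(n,f=None):
    im,d=arm.get_image(n)
    if f: cv2.imwrite('pics/'+f,im[:,:,::-1])
    return im,d
def cal(n):
    c=arm.calibration(n); return np.array(c['K'],float),np.array(c['dist_coeffs'],float),np.array(c['camera_from_world'],float)
F=np.diag([1,-1,-1.])
def ray(n,row,col):
    K,D,T=cal(n); u=cv2.undistortPoints(np.array([[[col,row]]],float),K,D)[0,0]
    r=T[:3,:3].T@(F@np.array([u[0],u[1],1])); o=-T[:3,:3].T@T[:3,3]; return o,r
def at_z(n,row,col,z):
    o,r=ray(n,row,col); return o+r*(z-o[2])/r[2]
def at_d(n,row,col,d):
    o,r=ray(n,row,col); return o+r*d
def proj(n,P):
    K,D,T=cal(n); P=np.atleast_2d(P); c=(P@T[:3,:3].T+T[:3,3])@F
    return cv2.projectPoints(c.reshape(-1,1,3),np.zeros(3),np.zeros(3),K,D)[0][:,0]  # col,row
def cloud(n,d):
    K,D,T=cal(n); h,w=d.shape; g=np.stack(np.meshgrid(np.arange(w),np.arange(h)),-1).reshape(-1,1,2).astype(float)
    u=cv2.undistortPoints(g,K,D)[:,0]; c=np.c_[u,np.ones(len(u))]@F*d.reshape(-1,1)
    return ((c-T[:3,3])@T[:3,:3]).reshape(h,w,3)
def rot(): return R.from_quat(arm.state()['tool_rot']).as_matrix()
E
python3 - <<'E'
from h import *
print(arm.pinch_z); s=arm.state(); print(s); print(rot())
for n in('side','top'):
    im,d=snap(n,n+'0.png'); K,D,T=cal(n); print(n,K[0,0],-T[:3,:3].T@T[:3,3],(d>0).mean())
    np.save(n+'_d.npy',d)
    for q in ['cover','hole0','scoop','tub','absorber','thread0','ball0']:
        print(q,[(np.round(m['position']),round(m['conf'],2)) for m in arm.mark_of(q,n)][:6])
E
```

```text
pics
0.0187
{'time_s': 0.0, 'q': array([ 1.15798675,  0.3991494 ,  0.04500814,  1.53788101, -0.01870555,
        1.20689469, -0.05070952]), 'qvel': array([-8.73746250e-04, -7.63272654e-05,  1.04443999e-03,  8.25893965e-04,
       -3.40946255e-04,  3.93505029e-04, -1.27433886e-03]), 'effort': array([-3.07769842e-04, -4.75123823e+01,  1.36429165e+00, -2.54213923e+01,
        1.14739724e-02,  9.57235519e-03,  5.65599407e-07]), 'position': array([ 0.20048651, -0.61764265,  0.23029002]), 'tool_rot': array([ 0.41605462,  0.572584  , -0.41532783,  0.57144458]), 'contact_force': array([-0.72653904,  0.06765755,  0.26379977]), 'ft_torque': array([ 0.00162158,  0.00642085, -0.0407423 ]), 'width': 1.0007323413493212}
[[-6.99288611e-04  9.51126109e-01  3.08801936e-01]
 [ 1.77875984e-03  3.08802706e-01 -9.51124453e-01]
 [-9.99998174e-01 -1.15826016e-04 -1.90776714e-03]]
side 467.8240640781146 [-0.10234785  1.12292326  0.91534076] 0.9958886054421768
cover [(array([249., 337.]), 0.81), (array([196., 323.]), 0.67), (array([209., 378.]), 0.56)]
hole0 [(array([187., 341.]), 0.97), (array([204., 343.])
[... 866 characters left out ...]
8., 230.]), 0.69), (array([286., 408.]), 0.59)]
hole0 [(array([180., 402.]), 0.93), (array([308., 397.]), 0.88), (array([294., 293.]), 0.84), (array([220., 424.]), 0.81), (array([273., 388.]), 0.74), (array([196., 369.]), 0.72)]
scoop [(array([220., 186.]), 0.63), (array([180., 401.]), 0.19)]
tub [(array([210., 185.]), 0.78)]
absorber [(array([192., 296.]), 0.93)]
thread0 [(array([212., 326.]), 0.93), (array([163., 274.]), 0.92), (array([157., 316.]), 0.92), (array([215., 281.]), 0.77), (array([282., 347.]), 0.25)]
ball0 [(array([179., 188.]), 0.6), (array([176., 196.]), 0.54), (array([188., 190.]), 0.43), (array([178., 182.]), 0.39), (array([191., 181.]), 0.38), (array([163., 277.]), 0.29)]
```

```bash
python3 - <<'E'
import cv2,numpy as np
t=cv2.imread('pics/top0.png'); c=t[120:360,120:480]
cv2.imwrite('pics/top0c.png',cv2.resize(c,(800,533),interpolation=cv2.INTER_CUBIC))
E
```

```text
(no output)
```

View pics/top0c.png

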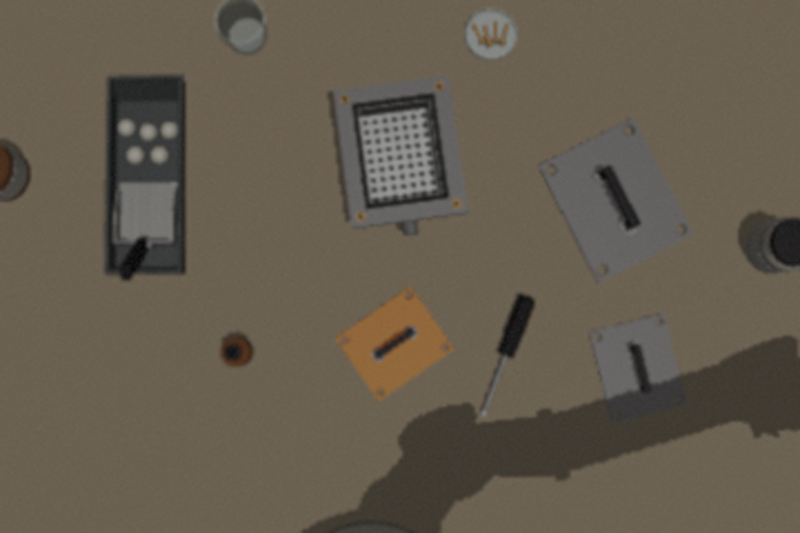

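View pics/side0.png

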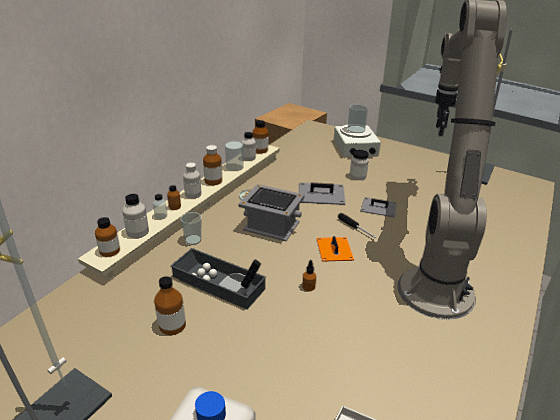

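The top crop shows three cover-like plates, in full-image (col,row): large grey at (397,210), orange at (296,275) and small grey at (407,286). I choose the large grey one. The tub is at (186,198) with its +x end up in the picture. Five balls sit at about row 182, and the scoop is behind them with its handle tilted towards the bottom of the image. The absorber is at (299,190). I'll use masks and depth for the poses.

```bash
cat > meas.py <<'E'
from h import *
def rect(p): 
    r=cv2.minAreaRect((p*1000).astype(np.float32)); return r
if __name__=='__main__':
    im,d=snap('top'); P=cloud('top',d)
    q,w=im.shape[:2]
    for name,near in [('cover',(397,210)),('absorber',(299,190)),('tub',(186,198)),('scoop',(186,212))]:
        for m in arm.cut_out(name,'top'):
            b=m['bbox']
            if abs(b[0]-near[0])+abs(b[1]-near[1])>25: continue
            M=m['mask']; X=P[M]; z=X[:,2]
            print(name,round(m['conf'],2),b,'n',M.sum(),'z pct',np.round(np.percentile(z,[2,25,50,75,98])*1000))
            rg={'cover':(0.0,.03),'absorber':(.1,.12),'tub':(.035,.06),'scoop':(0,.2)}[name]
            k=(z>rg[0])&(z<rg[1]); print('  rect',rect(X[k,:2]))
            if name=='scoop':
                h=X[z>.055]; print('  handle low/high', h[h[:,2]<.08].mean(0),h[h[:,2]>.12].mean(0)); bl=X[z<.012]; print('  blade',len(bl),rect(bl[:,:2]) if len(bl)>3 else '')
    for m in arm.cut_out('ball0','top'):
        if abs(m['bbox'][0]-186)<25: 
            b=m['bbox']; print('ball',round(m['conf'],2),np.round(at_z('top',b[1],b[0],.0165),4))
    # marks
    for q,z in [('thread0',.11),('hole0',.006)]:
        for m in arm.mark_of(q,'top'): print(q,round(m['conf'],2),np.round(m['position']),np.round(at_z('top',*m['position'],z),4))
E
python3 meas.py
```

```text
cover 0.77 [397.8, 211.2, 66.5, 70.7] n 2782 z pct [-3.  2.  5.  8. 46.]
  rect ((545.3704833984375, -325.918212890625), (179.02346801757812, 151.12899780273438), 27.025293350219727)
absorber 0.74 [302.4, 189.6, 62.3, 68.8] n 3409 z pct [ 44.  55. 105. 110. 116.]
  rect ((591.7017211914062, -30.92766571044922), (179.18609619140625, 148.15084838867188), 8.519915580749512)
tub 0.73 [184.6, 200.3, 37.1, 89.0] n 2276 z pct [-5.  1.  7. 34. 51.]
  rect ((567.9337158203125, 308.6181640625), (270.3157958984375, 106.01100158691406), 1.3546843528747559)
scoop 0.95 [185.7, 225.1, 31.4, 47.1] n 861 z pct [ -4.   3.   6.  20. 136.]
  rect ((490.9491271972656, 307.69384765625), (135.70216369628906, 82.69259643554688), 0.8802535533905029)
  handle low/high [0.46462567 0.30542037 0.06717701] [0.43138127 0.29107337 0.20137075]
  blade 609 ((517.2445678710938, 309.00390625), (84.48450469970703, 82.15985870361328), 2.0673861503601074)
ball 0.62 [0.6356 0.2823 0.0165]
ball 0.43 [0.6336 0.3344 0.0165]
ball 0.38 [0.5988 0.2934 0.0165]
ball 0.36 [0.624  0.3027 0.0165]
ball 0.32 [0.5636 0.3162 0.0165]
thread0 0.93 [163. 278.] [0.6616 0.0314 0.11  ]
thread0 0.8 [154. 319.] [ 0.6874 -0.0852  0.11  ]
thread0 0.75 [216. 280.] [0.5115 0.0212 0.11  ]
thread0 0.59 [210. 324.] [ 0.527  -0.1008  0.11  ]
hole0 0.82 [298. 425.] [ 0.278  -0.4104  0.006 ]
hole0 0.79 [243. 389.] [ 0.4444 -0.3017  0.006 ]
hole0 0.79 [256. 306.] [ 0.4035 -0.0552  0.006 ]
hole0 0.76 [224. 423.] [ 0.502  -0.4061  0.006 ]
hole0 0.75 [178. 401.] [ 0.6395 -0.3415  0.006 ]
hole0 0.75 [294. 291.] [ 0.2885 -0.0099  0.006 ]
hole0 0.71 [196. 370.] [ 0.5846 -0.246   0.006 ]
hole0 0.68 [278. 320.] [ 0.339 -0.097  0.006]
hole0 0.66 [311. 395.] [ 0.2407 -0.3199  0.006 ]
hole0 0.63 [271. 390.] [ 0.3595 -0.3041  0.006 ]
hole0 0.61 [263. 416.] [ 0.3838 -0.383   0.006 ]
hole0 0.58 [274. 275.] [0.3464 0.0385 0.006 ]
```

```bash
cat >> h.py <<'E'
def goto(p,yaw=None):
    """print shift (tool axes, mm) and spin (deg) from the current pose to TCP p, tool-y heading yaw (deg, mod 180)"""
    s=arm.state(); M=rot(); t=M.T@(np.array(p)-s['position'])*1000
    sp=0
    if yaw is not None:
        cur=np.degrees(np.arctan2(M[1,1],M[0,1])); sp=-((yaw-cur+90)%180-90)
    print('row',np.round(t,1),round(float(sp),1),'pos',np.round(s['position'],4),'q',np.round(s['q'],2))
E
python3 -c "
from h import *
goto([.52,-.25,.25]); goto([.445,.306,.20],2)"
```

```text
row [ -18.7  417.4 -251.7] 0.0 pos [ 0.2007 -0.6183  0.2313] q [ 1.16  0.4   0.05  1.54 -0.02  1.21 -0.05]
row [  31.3  517.7 -803.7] 16.0 pos [ 0.2007 -0.6183  0.2313] q [ 1.16  0.4   0.05  1.54 -0.02  1.21 -0.05]
```

```bash
python3 -m jog '[[-19,417,-252,8],[-19,417,-252,16],[-19,417,-252,16],[-19,417,-252,16],[-19,417,-252,16],[-19,417,-252,16],[-19,417,-252,16],[-19,417,-252,16],[-19,417,-252,16],[-19,417,-252,16]]' 1
python3 -c "
from h import *
goto([.445,.306,.20],2)"
```

```text
time_s: 2.03
position: [0.4737, -0.3023, 0.248]
tool_rot: [0.491, 0.508, -0.491, 0.509]
contact_force: [-0.1, -0.8, -0.2]
width: 0.997
row [  47.6   -7.8 -609. ] -0.0 pos [ 0.4737 -0.3023  0.248 ] q [ 0.59  0.23 -0.12  1.73  0.03  1.19 -1.07]
```

```bash
python3 -m jog '[[0,0,-40,0],[0,0,-609,0],[0,0,-609,0],[0,0,-609,0],[0,0,-609,0],[0,0,-609,0],[0,0,-609,0],[0,0,-609,0],[0,0,-609,0],[0,0,-609,0]]' 1
python3 -c "
from h import *
goto([.445,.306,.20],2)"
```

```text
time_s: 2.87
position: [0.459, 0.1143, 0.2482]
tool_rot: [0.492, 0.508, -0.491, 0.509]
contact_force: [0.2, -0.1, -0.4]
width: 1.0
row [  48.    -7.6 -192.2] -0.0 pos [0.459  0.1143 0.2482] q [ 0.11  0.08 -0.47  1.91  0.04  1.16 -1.91]
```

```bash
python3 -m jog '[[0,-8,-192,0],[0,-8,-192,0],[0,-8,-192,0],[10,-8,-192,0],[48,-8,-192,0],[48,-8,-192,0],[48,-8,-192,0]]' 1
python3 - <<'E'
from h import *
im,d=snap('side','side1.png'); cv2.imwrite('pics/side1c.png',cv2.resize(im[190:330,130:310,::-1],(720,560),interpolation=cv2.INTER_CUBIC))
goto([.445,.306,.085],2)
print([ (np.round(m['bbox']),m['conf']) for m in arm.cut_out('scoop','side')])
# where predicted handle mid / faces project
print(proj('side',[[.445,.306,.104],[.431,.306,.139],[.471,.306,.039]]))
E
```

```text
time_s: 3.45
position: [0.4422, 0.3067, 0.1974]
tool_rot: [0.489, 0.51, -0.492, 0.509]
contact_force: [-0.8, -1.1, 0.9]
width: 0.999
row [114.    1.2  -0.8] 0.0 pos [0.4439 0.3054 0.199 ] q [-0.17  0.27 -0.61  1.83  0.18  1.1  -2.38]
[(array([272., 213.,  66.,  55.]), 0.67), (array([321., 192.,  47.,  25.]), 0.66), (array([240., 279.,  39.,  36.]), 0.65)]
[[252.25097292 269.14655899]
 [256.54752753 260.76004201]
 [244.72860574 283.82876545]]
```

View pics/side1c.png

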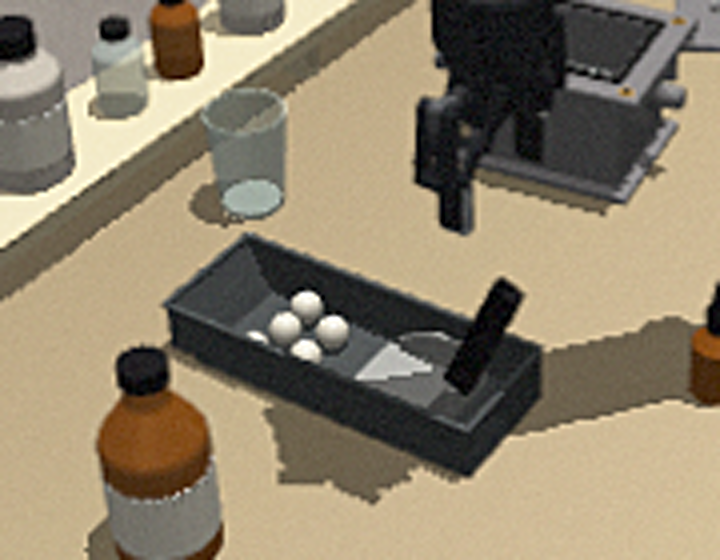

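The side crop shows the open gripper beside the handle in the image; the parallax comes from its height. The handle's top is at crop (506,283) and its bottom at (459,380), which matches the projected model. I descend and grip.

```bash
python3 -m jog '[[40,1,-1,0],[80,1,-1,0],[114,1,-1,0],[114,1,-1,0],[114,1,-1,0]]' 1
python3 -m jog '[[0,0,0,0],[0,0,0,0],[0,0,0,0],[0,0,0,0],[0,0,0,0],[0,0,0,0]]' -1 100
python3 - <<'E'
from h import *
goto([.445,.306,.085],2); print(arm.state()['contact_force'])
im,d=snap('top'); P=cloud('top',d)
for m in arm.cut_out('scoop','top')[:1]:
    X=P[m['mask']]; print(m['bbox'],[ (cv2.minAreaRect((X[X[:,2]<.012][:,:2]*1000).astype(np.float32)))])
E
```

```text
time_s: 3.97
position: [0.4469, 0.3037, 0.0863]
tool_rot: [0.492, 0.506, -0.493, 0.509]
contact_force: [0.4, 0.7, 0.8]
width: 1.003
time_s: 4.47
position: [0.4471, 0.3045, 0.0872]
tool_rot: [0.492, 0.507, -0.492, 0.509]
contact_force: [-1.2, 3.1, 10.8]
width: 0.153
row [ 2.2 -2.1 -1.6] -0.2 pos [0.4471 0.3045 0.0872] q [-0.22  0.41 -0.57  1.93  0.29  0.88 -2.47]
[-1.15093382  3.07921214 10.8492479 ]
[185.3, 216.1, 28.0, 32.4] [((516.3125610351562, 308.1338195800781), (87.02702331542969, 86.7799072265625), 7.467377185821533)]
```

```bash
python3 -m jog '[[0,10,0,0],[0,20,0,0],[0,32,0,0],[0,44,0,0],[0,56,0,0],[0,68,0,0],[0,80,0,0],[0,90,0,0],[0,98,0,0],[0,104,0,0]]' 
python3 - <<'E'
from h import *
im,d=snap('side'); cv2.imwrite('pics/side2c.png',cv2.resize(im[190:330,130:310,::-1],(720,560),interpolation=cv2.INTER_CUBIC))
print(arm.state()['contact_force'])
E
```

```text
time_s: 5.4
position: [0.5519, 0.3079, 0.0875]
tool_rot: [0.492, 0.507, -0.493, 0.508]
contact_force: [-4.4, -0.4, 6.6]
width: 0.145
[-1.52326864  0.10310608  2.69602661]
```

View pics/side2c.png

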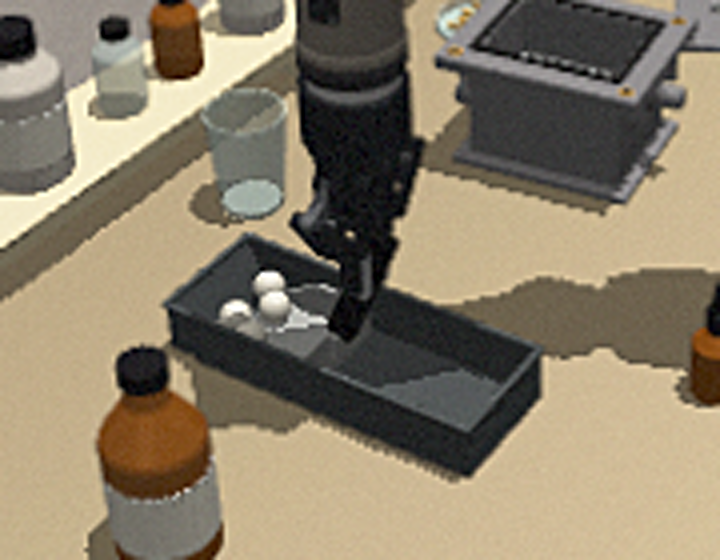

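The balls are now bunched against the slope at crop (235–275, 280–315), with the scoop under or behind them. I push on until contact.

```bash
python3 -m jog '[[1,4,0,0],[1,8,0,0],[1,12,0,0],[1,12,0,0]]' -1 100
python3 - <<'E'
from h import *
im,d=snap('top'); 
cv2.imwrite('pics/top2c.png',cv2.resize(im[140:240,150:225,::-1],(600,800),interpolation=cv2.INTER_CUBIC)[:600])
for m in arm.cut_out('ball0','top'):
    b=m['bbox']
    if abs(b[0]-186)<25: print('ball',round(m['conf'],2),np.round(at_z('top',b[1],b[0],.0185),4))
print(arm.state()['contact_force'],arm.state()['position'])
E
```

```text
time_s: 5.78
position: [0.557, 0.3093, 0.0884]
tool_rot: [0.488, 0.509, -0.497, 0.506]
contact_force: [-23.4, -5.2, 24.7]
width: 0.15
ball 0.63 [0.6385 0.3281 0.0185]
ball 0.5 [0.6783 0.2806 0.0185]
ball 0.46 [0.6637 0.3409 0.0185]
ball 0.38 [0.6641 0.3153 0.0185]
ball 0.36 [0.6489 0.2941 0.0185]
[-23.12321895  -6.12698136  24.24545424] [0.55698899 0.30922179 0.08830078]
```

View pics/top2c.png

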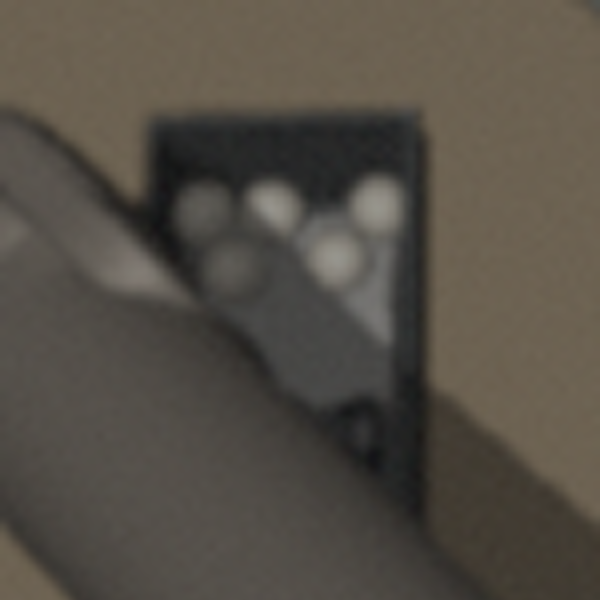

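```bash
python3 -m jog '[[1,0,0,0],[3,-4,0,0],[4,-8,0,0],[6,-12,0,0],[7,-16,0,0],[7,-16,0,0]]' -1 30
python3 -m jog '[[0,0,0,0],[0,0,0,0],[0,0,0,0]]' -1 120
python3 - <<'E'
from h import *
im,d=snap('side'); cv2.imwrite('pics/side3c.png',cv2.resize(im[230:310,150:270,::-1],(780,520),interpolation=cv2.INTER_CUBIC))
snap('top')
for m in arm.cut_out('ball0','top'):
    b=m['bbox']
    if abs(b[0]-186)<25: print('ball',round(m['conf'],2),np.round(at_z('top',b[1],b[0],.022),4))
print(arm.state()['contact_force'],arm.state()['position'])
E
```

```text
time_s: 6.38
position: [0.5472, 0.3099, 0.0849]
tool_rot: [0.493, 0.507, -0.492, 0.508]
contact_force: [3.4, 0.0, 10.6]
width: 0.151
time_s: 6.63
position: [0.5488, 0.3094, 0.0852]
tool_rot: [0.494, 0.506, -0.492, 0.509]
contact_force: [2.1, -0.3, 4.2]
width: 0.148
ball 0.56 [0.6429 0.3097 0.022 ]
ball 0.48 [0.6764 0.2768 0.022 ]
ball 0.37 [0.6219 0.3343 0.022 ]
ball 0.36 [0.6694 0.3432 0.022 ]
[ 3.60891328 -1.29933691  3.6033423 ] [0.54870074 0.30939044 0.08511614]
```

View pics/side3c.png

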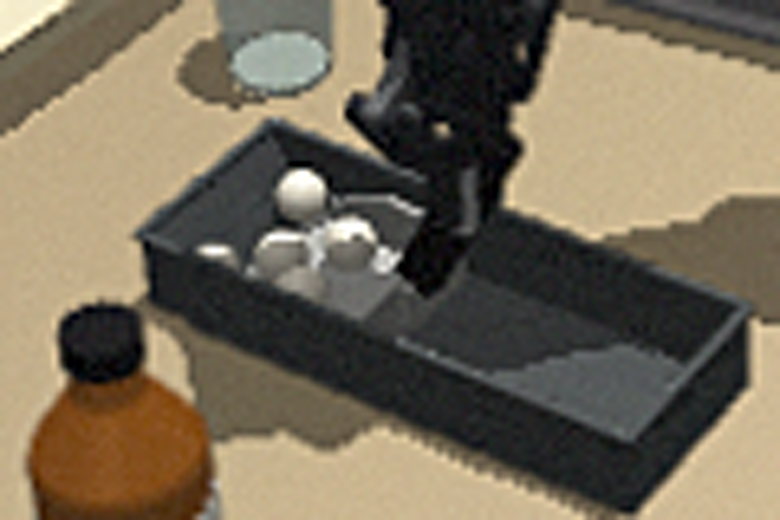

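The picture shows three balls back on the blade, at crop (285,250), (350,240) and (300,285). Two are near the slope at (300,195) and (215,255). I add some more tilt, then lift.

```bash
python3 -m jog '[[3,-2,0,0],[5,-6,0,0],[6,-10,0,0],[6,-10,0,0]]' -1 30
python3 -m jog '[[0,0,0,0],[0,0,0,0],[0,0,0,0],[-2,0,0,0],[-6,0,0,0],[-12,0,0,0],[-20,0,0,0],[-30,0,0,0],[-40,0,0,0],[-40,0,0,0]]' -1 120
python3 - <<'E'
from h import *
im,d=snap('side'); cv2.imwrite('pics/side4c.png',cv2.resize(im[230:310,150:270,::-1],(780,520),interpolation=cv2.INTER_CUBIC))
print(arm.state()['contact_force'],arm.state()['position'])
E
```

```text
time_s: 7.12
position: [0.5415, 0.3094, 0.0821]
tool_rot: [0.496, 0.504, -0.49, 0.51]
contact_force: [1.2, -3.0, 15.0]
width: 0.143
time_s: 7.95
position: [0.5426, 0.3108, 0.1252]
tool_rot: [0.497, 0.504, -0.488, 0.511]
contact_force: [0.3, -0.2, -1.1]
width: 0.144
[-0.85068223  0.33425652 -3.13432563] [0.54222494 0.31033702 0.12411915]
```

View pics/side4c.png

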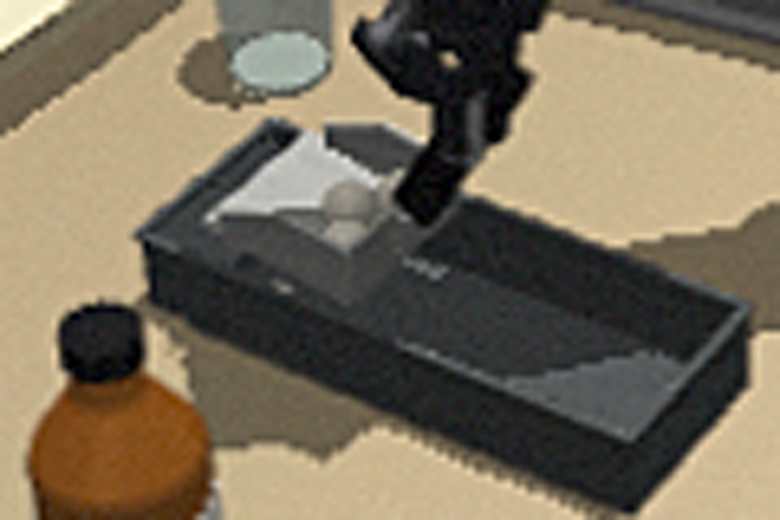

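Three balls are in the back of the tilted scoop. I lift clear.

```bash
python3 -m jog '[[-10,0,0,0],[-25,0,0,0],[-45,0,0,0],[-65,0,0,0],[-85,0,0,0],[-105,0,0,0],[-120,0,0,0],[-130,0,0,0],[-137,0,0,0],[-137,0,0,0]]'
python3 - <<'E'
from h import *
im,d=snap('top')
cv2.imwrite('pics/top5.png',im[:,:,::-1])
print([(m['conf'],np.round(m['bbox'])) for m in arm.cut_out('ball0','top')])
im,d=snap('side')
print([(m['conf'],np.round(m['bbox'])) for m in arm.cut_out('ball0','side')])
goto([.513,-.043,.262],8.5)
E
```

```text
time_s: 8.83
position: [0.5406, 0.3105, 0.2626]
tool_rot: [0.498, 0.504, -0.488, 0.511]
contact_force: [0.1, 0.7, -2.3]
width: 0.144
[(0.7, array([189., 194.,  26.,  78.])), (0.56, array([178., 181.,   7.,  13.])), (0.52, array([174., 176.,  11.,   4.]))]
[(0.56, array([220., 272.,  11.,   6.]))]
row [ -2.9 -36.8 351.6] -6.8 pos [0.5396 0.3095 0.2597] q [-0.16  0.37 -0.58  1.57  0.21  1.26 -2.31]
```

```bash
python3 -m jog '[[-3,0,5,0],[-3,-2,15,0],[-3,-4,30,0],[-3,-6,50,0],[-3,-9,75,-1],[-3,-12,102,-2],[-3,-15,129,-3],[-3,-18,156,-4],[-3,-20,183,-5],[-3,-22,210,-6]]'
python3 -m jog '[[0,-3,25,0],[0,-6,50,0],[0,-9,75,0],[0,-12,95,0],[0,-13,112,0],[0,-14,125,0],[0,-15,134,0],[0,-15,140,0],[0,-15,140,0],[0,-15,140,0]]'
python3 - <<'E'
from h import *
goto([.513,-.043,.262],8.5)
im,d=snap('side'); cv2.imwrite('pics/side6c.png',cv2.resize(im[140:260,200:340,::-1],(700,600),interpolation=cv2.INTER_CUBIC))
E
```

```text
time_s: 9.87
position: [0.5228, 0.0964, 0.2622]
tool_rot: [0.468, 0.529, -0.463, 0.536]
contact_force: [1.5, -0.1, -1.4]
width: 0.147
time_s: 10.7
position: [0.5264, -0.0439, 0.2622]
tool_rot: [0.468, 0.529, -0.462, 0.536]
contact_force: [0.4, 0.7, -2.9]
width: 0.147
row [  0.  -13.2  -2.7] -0.8 pos [ 0.5264 -0.0439  0.2622] q [ 0.37  0.17 -0.42  1.78  0.07  1.19 -1.5 ]
```

View pics/side6c.png

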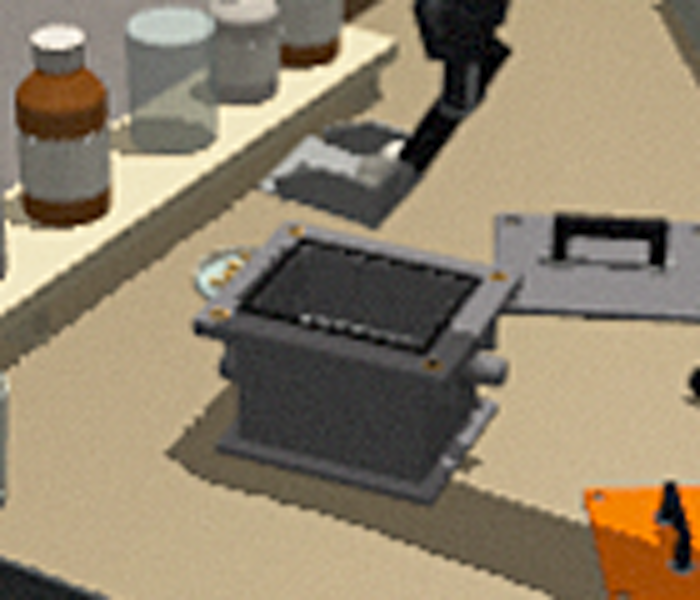

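The side crop shows the scoop above the box, with the balls held at its back at (390,165). I move back 13 mm, then loosen the grip so the lip droops.

```bash
python3 -m jog '[[0,-5,0,0],[0,-10,-2,0],[0,-13,-2,0],[0,-13,-2,0]]'
python3 -m jog '[[0,0,0,0],[0,0,0,0],[0,0,0,0]]' -1 20
python3 - <<'E'
from h import *
print(arm.state()['position'])
im,d=snap('side'); cv2.imwrite('pics/side7c.png',cv2.resize(im[140:260,200:340,::-1],(700,600),interpolation=cv2.INTER_CUBIC))
a=cv2.imread('pics/side6c.png').astype(int); b=cv2.imread('pics/side7c.png').astype(int)
print(np.abs(a-b)[:230,230:520].mean())
P=cloud('side',d); m=[x for x in arm.cut_out('scoop','side')]
for x in m: print(x['conf'],x['bbox'],np.round(np.percentile(P[x['mask']][:,2],[1,50,99]),3))
E
```

```text
time_s: 11.08
position: [0.5124, -0.0426, 0.2621]
tool_rot: [0.468, 0.53, -0.462, 0.536]
contact_force: [-0.6, 0.2, -1.9]
width: 0.143
time_s: 11.33
position: [0.5125, -0.0425, 0.2622]
tool_rot: [0.468, 0.53, -0.462, 0.536]
contact_force: [-1.2, -0.3, -1.5]
width: 0.145
[ 0.51252793 -0.04253533  0.26217753]
24.168485757121438
0.95 [278.6, 166.5, 47.1, 38.0] [-0.001  0.206  0.31 ]
```

```bash
cat > tilt.py <<'E'
from h import *
def tilt(f=None):
    im,d=snap('side',f); P=cloud('side',d).reshape(-1,3); s=arm.state(); M=rot(); g=s['position']-M[:,0]*.0187
    L=(P-g)@M; s_,w,h=L[:,1],L[:,2],-L[:,0]
    k=(abs(w)<.045)&(h<-.02)&(h>-.17)&(s_>-.06)&(s_<.16)&(P[:,2]>.125)
    print('n',k.sum()); 
    for a in np.arange(-.06,.16,.02):
        j=k&(s_>=a)&(s_<a+.02)
        if j.sum()>3: print('s %.2f'%a,j.sum(),'h',np.round(np.percentile(h[j],[5,50,95])*1000))
if __name__=='__main__': tilt()
E
python3 -m jog '[[-40,0,0,0],[-42,0,0,0],[-42,0,0,0],[0,0,0,0],[-40,0,0,0],[-42,0,0,0],[-42,0,0,0],[-42,0,0,0]]' -1 20
python3 tilt.py
```

```text
time_s: 12.1
position: [0.5137, -0.0426, 0.3051]
tool_rot: [0.469, 0.529, -0.461, 0.537]
contact_force: [0.2, -0.2, -1.9]
width: 0.149
n 539
s 0.00 52 h [-57. -36. -22.]
s 0.02 118 h [-94. -68. -37.]
s 0.04 100 h [-93. -74. -67.]
s 0.06 93 h [-91. -74. -63.]
s 0.08 95 h [-91. -82. -69.]
s 0.10 74 h [-90. -87. -77.]
s 0.12 5 h [-91. -88. -87.]
```

```bash
python3 -m jog '[[5,0,0,0],[17,0,0,0],[55,0,0,0],[55,0,0,0],[55,0,0,0],[14,0,0,0],[14,0,0,0],[55,0,0,0],[55,0,0,0],[55,0,0,0]]' -1 20
python3 tilt.py
```

```text
time_s: 12.98
position: [0.5148, -0.0427, 0.251]
tool_rot: [0.469, 0.529, -0.461, 0.537]
contact_force: [0.2, 0.3, -1.0]
width: 0.147
n 538
s -0.02 4 h [-30. -28. -24.]
s 0.00 52 h [-62. -38. -24.]
s 0.02 102 h [-95. -68. -42.]
s 0.04 100 h [-94. -76. -65.]
s 0.06 120 h [-94. -77. -65.]
s 0.08 83 h [-90. -78. -68.]
s 0.10 73 h [-91. -88. -79.]
s 0.12 4 h [-90. -89. -88.]
```

```bash
python3 -m jog '[[0,-8,0,0],[2,-20,0,0],[4,-35,0,0],[5,-52,0,0],[5,-70,0,0],[5,-85,0,0],[5,-93,0,0],[5,-97,0,0],[5,-97,0,0]]' -1 20
python3 -m jog '[[-29,29,0,0],[-52,52,0,0],[-57,66,0,0],[-60,74,0,0],[-60,78,0,0],[-60,78,0,0]]' -1 20
python3 tilt.py
```

```text
time_s: 13.78
position: [0.4202, -0.0559, 0.2467]
tool_rot: [0.47, 0.527, -0.46, 0.538]
contact_force: [0.6, 0.0, -2.2]
width: 0.145
time_s: 14.28
position: [0.4965, -0.0451, 0.3074]
tool_rot: [0.469, 0.528, -0.46, 0.538]
contact_force: [-0.1, 0.6, -2.2]
width: 0.14
n 555
s 0.00 48 h [-53. -34. -21.]
s 0.02 114 h [-92. -65. -34.]
s 0.04 77 h [-94. -78. -65.]
s 0.06 146 h [-92. -73. -64.]
s 0.08 89 h [-89. -75. -66.]
s 0.10 67 h [-88. -85. -74.]
s 0.12 11 h [-88. -85. -84.]
```

```bash
python3 -c "
from h import *
goto([.412,-.058,.198],8.5); goto([.4684,-.0495,.198],8.5)"
```

```text
row [107.6 -86.4   0.9] -0.7 pos [ 0.4955 -0.0454  0.3071] q [ 0.4   0.07 -0.42  1.78  0.03  1.27 -1.46]
row [ 1.086e+02 -2.940e+01  1.000e-01] -0.7 pos [ 0.4955 -0.0454  0.3071] q [ 0.4   0.07 -0.42  1.78  0.03  1.27 -1.46]
```

```bash
python3 -m jog '[[0,0,0,0],[10,-8,0,0],[25,-20,0,0],[45,-35,0,0],[65,-52,0,0],[85,-68,0,0],[98,-78,0,0],[106,-84,0,0],[108,-86,0,0],[108,-86,0,0]]' -1 120
python3 -m jog '[[0,28,0,0],[0,58,0,0],[0,58,0,0],[0,58,0,0],[0,58,0,0]]'
python3 tilt.py
python3 - <<'E'
from h import *
im,d=snap('top','top8.png'); print([(round(m['conf'],2),np.round(m['bbox'])) for m in arm.cut_out('ball0','top')])
im,d=snap('side'); print([(round(m['conf'],2),np.round(m['bbox'])) for m in arm.cut_out('ball0','side')])
cv2.imwrite('pics/side8c.png',cv2.resize(im[140:260,200:340,::-1],(700,600),interpolation=cv2.INTER_CUBIC))
E
```

```text
time_s: 15.17
position: [0.4117, -0.0571, 0.1974]
tool_rot: [0.469, 0.528, -0.461, 0.537]
contact_force: [0.0, 0.1, -2.2]
width: 0.15
time_s: 15.58
position: [0.4698, -0.0492, 0.1989]
tool_rot: [0.469, 0.528, -0.461, 0.537]
contact_force: [-0.1, -0.0, -1.8]
width: 0.147
n 518
s 0.00 43 h [-53. -35. -23.]
s 0.02 96 h [-85. -65. -37.]
s 0.04 68 h [-93. -77. -65.]
s 0.06 136 h [-92. -74. -64.]
s 0.08 100 h [-91. -76. -64.]
s 0.10 62 h [-90. -83. -65.]
s 0.12 10 h [-89. -87. -85.]
[(0.53, array([198., 192.,   1.,   1.])), (0.44, array([176., 196.,   2.,   7.]))]
[(0.46, array([223., 273.,  14.,   7.]))]
```

View pics/side8c.png

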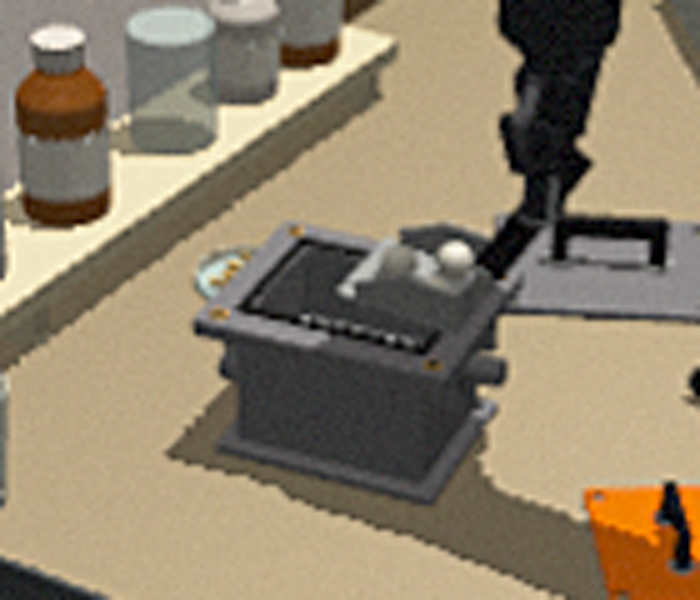

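Two balls, perhaps three, are still in the scoop at crop (455,255) and (400,262). I need a sharper forward and back stroke.

```bash
python3 -m jog '[[0,-8,0,0],[0,-20,0,0],[0,-34,0,0],[0,-42,0,0],[0,-42,0,0],[0,-1,0,0],[0,28,0,0],[0,-13,0,0],[0,-54,0,0],[0,-54,0,0]]' -1 120
python3 - <<'E'
from h import *
im,d=snap('side'); print([(round(m['conf'],2),np.round(m['bbox'])) for m in arm.cut_out('ball0','side')])
cv2.imwrite('pics/side9c.png',cv2.resize(im[140:260,200:340,::-1],(700,600),interpolation=cv2.INTER_CUBIC))
E
```

```text
time_s: 16.67
position: [0.4057, -0.058, 0.1936]
tool_rot: [0.466, 0.531, -0.466, 0.533]
contact_force: [-1.9, 0.0, -2.4]
width: 0.146
[(0.51, array([222., 272.,   9.,   7.]))]
```

View pics/side9c.png

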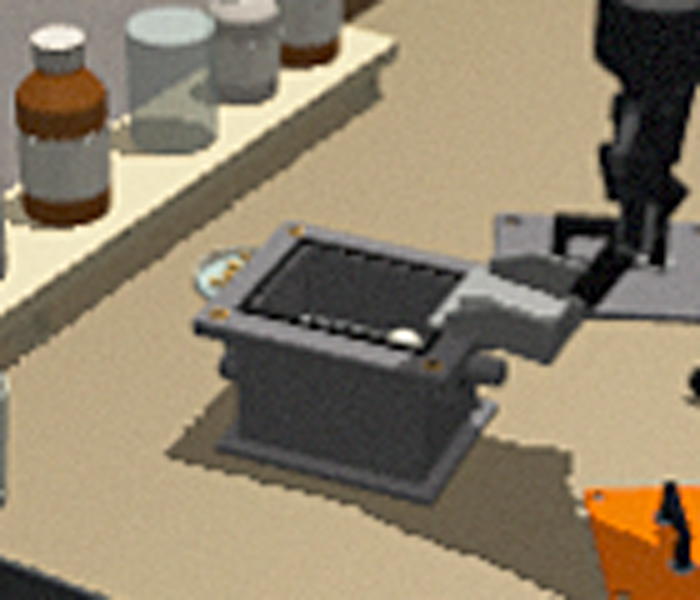

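The scoop is empty and one ball shows in the box at crop (405,338). I back off towards the tub and count the balls from the top camera.

```bash
python3 -m jog '[[-30,0,0,0],[-60,5,-10,0],[-65,20,-45,0],[-65,35,-85,1],[-65,40,-125,3],[-65,45,-165,5],[-65,50,-205,6],[-65,55,-245,6],[-65,55,-285,6],[-65,55,-320,6]]'
python3 - <<'E'
from h import *
goto([.455,.307,.20],2)
im,d=snap('top','top10.png'); P=cloud('top',d)
for m in arm.cut_out('ball0','top'):
    b=m['bbox']; print(round(m['conf'],2),np.round(b),np.round(at_z('top',b[1],b[0],.0675),3),np.round(at_z('top',b[1],b[0],.0165),3), np.round(np.percentile(P[m['mask']][:,2],90),3))
cv2.imwrite('pics/top10c.png',cv2.resize(im[140:250,150:350,::-1],(800,440),interpolation=cv2.INTER_CUBIC))
E
```

```text
time_s: 17.6
position: [0.4253, 0.2715, 0.2634]
tool_rot: [0.498, 0.503, -0.487, 0.512]
contact_force: [0.4, 0.7, -1.3]
width: 0.151
row [ 64.1  29.5 -34.5] -0.3 pos [0.4253 0.2715 0.2634] q [ 0.04  0.15 -0.77  1.83  0.12  1.19 -2.31]
```

View pics/top10c.png

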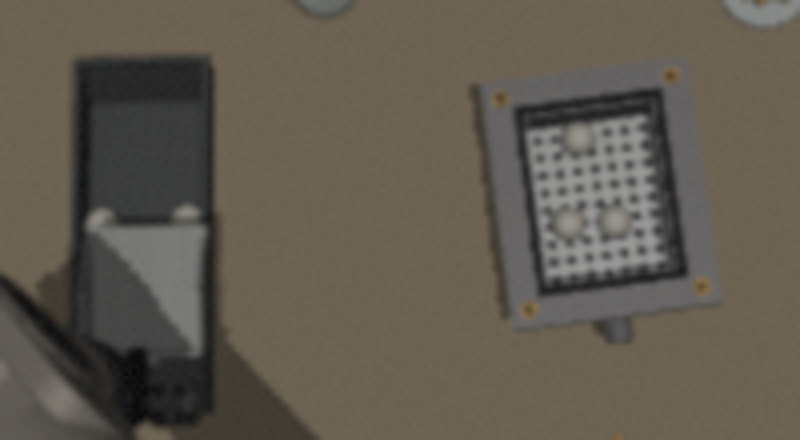

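The top crop shows three balls inside the box at (578,137), (568,222) and (615,222). The other two are in the tub at (100,218) and (186,214). I return the scoop behind them.

```bash
python3 - <<'E'
from h import *
for c,r in[(100,218),(186,214)]: print(at_z('top',140+r/4,150+c/4,.0165))
goto([.442,.306,.20],2);goto([.442,.306,.088],2)
E
```

```text
[0.580265   0.34261973 0.0165    ]
[0.58405165 0.2769729  0.0165    ]
row [ 64.3  18.7 -28.6] 0.3 pos [0.4232 0.2762 0.2638] q [ 0.04  0.15 -0.78  1.83  0.12  1.19 -2.31]
row [176.3  16.6 -27.9] 0.3 pos [0.4232 0.2762 0.2638] q [ 0.04  0.15 -0.78  1.83  0.12  1.19 -2.31]
```

```bash
python3 -m jog '[[0,5,-10,0],[0,13,-28,0],[0,13,-28,0],[10,13,-28,0],[35,13,-28,0],[70,13,-28,0],[105,13,-28,0],[135,13,-28,0],[155,13,-28,0],[165,13,-28,0]]'
python3 -m jog '[[6,0,0,0],[10,0,0,0],[14,0,0,0],[14,0,0,0]]'
python3 -c "
from h import *
goto([.437,.306,.083],2)"
```

```text
time_s: 18.53
position: [0.4369, 0.3031, 0.0958]
tool_rot: [0.495, 0.507, -0.486, 0.512]
contact_force: [-0.7, 0.6, -1.5]
width: 0.142
time_s: 18.87
position: [0.4379, 0.3037, 0.0828]
tool_rot: [0.495, 0.506, -0.485, 0.513]
contact_force: [-0.7, 0.8, -2.0]
width: 0.144
row [-0.2 -0.8 -2.3] 0.2 pos [0.4379 0.3037 0.0828] q [-0.11  0.42 -0.71  1.96  0.37  0.87 -2.55]
```

```bash
python3 -m jog '[[2,0,0,0],[4,0,0,0],[6,0,0,0],[6,0,0,0]]'
python3 -m jog '[[0,0,0,0],[0,0,0,0],[0,0,0,0],[0,0,0,0],[0,0,0,0]]' 1
python3 -m jog '[[-40,0,0,0],[-80,0,0,0],[-120,0,0,0],[-160,0,0,0],[-170,0,0,0],[-170,0,0,0]]' 1
python3 -c "
from h import *
goto([.5,-.1,.25]); goto([.545,-.326,.20],27)"
```

```text
time_s: 19.2
position: [0.4381, 0.3047, 0.0819]
tool_rot: [0.495, 0.505, -0.485, 0.514]
contact_force: [-11.7, -7.5, 32.9]
width: 0.15
time_s: 19.62
position: [0.4382, 0.3044, 0.0816]
tool_rot: [0.495, 0.505, -0.485, 0.514]
contact_force: [0.5, 0.7, 0.5]
width: 0.848
time_s: 20.12
position: [0.4368, 0.3058, 0.2551]
tool_rot: [0.498, 0.504, -0.483, 0.514]
contact_force: [0.4, -0.6, 0.0]
width: 0.998
row [  4.5  47.7 407.9] 0.0 pos [0.4368 0.3058 0.2551] q [-0.02  0.22 -0.79  1.78  0.18  1.19 -2.39]
row [ 54.4  82.9 635.7] -24.8 pos [0.4368 0.3058 0.2551] q [-0.02  0.22 -0.79  1.78  0.18  1.19 -2.39]
```

```bash
cat > fit.py <<'E'
from h import *
from scipy.optimize import minimize
def chroma(n,k=4):
    a=np.mean([arm.get_image(n)[0].astype(np.float32) for _ in range(k)],0); return a
def samp(img,n,P): 
    uv=proj(n,P).astype(np.float32); return cv2.remap(img,uv[:,0].reshape(-1,1),uv[:,1].reshape(-1,1),cv2.INTER_LINEAR)[:,0]
def ring(o,L,W,m=14):
    t=np.linspace(-1,1,60); a=L/2+o; b=W/2+o; k=t*(L/2-m)
    l=t*(W/2-m); return np.r_[np.c_[k,0*k+b],np.c_[k,0*k-b],np.c_[0*l+a,l],np.c_[0*l-a,l]]
def place(p,x,z): 
    c,s=np.cos(x[2]),np.sin(x[2]); return np.c_[p@np.array([[c,s],[-s,c]])+x[:2],np.full(len(p),z)]
def fit_plate(n,x0,z,k=4):
    a=chroma(n,k); C=(a[...,0]-a[...,2])/(a.sum(-1)+20)*100; C=cv2.GaussianBlur(C,(0,0),.7)
    O=np.concatenate([ring(o,.178,.148) for o in(.002,.004,.006)]); I=np.concatenate([ring(-o,.178,.148) for o in(.002,.004,.006)])
    def f(v):
        x=np.array([v[0]/1000,v[1]/1000,np.radians(v[2])]); return -np.mean(samp(C,n,place(O,x,z))-samp(C,n,place(I,x,z)))
    v0=np.array([x0[0]*1000,x0[1]*1000,x0[2]])
    S=[v0]+[v0+d for d in np.diag([6,6,4.])]
    r=minimize(f,v0,method='Nelder-Mead',options=dict(initial_simplex=S,xatol=.02,fatol=1e-4)); return r.x,r.fun
TH=np.array([[76,61],[-76,61],[-76,-61],[76,-61]])/1000
def brass(n,pred,z=.11,rad=8,k=4):
    a=chroma(n,k); C=np.clip((a[...,0]-a[...,2])/(a.sum(-1)+20),0,1); out=[]
    big=cv2.resize(C,None,fx=8,fy=8,interpolation=cv2.INTER_CUBIC)
    for c,r in proj(n,pred):
        y0,x0=int(round(r)),int(round(c)); p=big[(y0-rad)*8:(y0+rad+1)*8,(x0-rad)*8:(x0+rad+1)*8]
        # insert is compact: use blob nearest the prediction
        m=p>(np.median(p)+.5*(p.max()-np.median(p))); nl,lab,st,ce=cv2.connectedComponentsWithStats(m.astype(np.uint8))
        cc=(rad+.5)*8; j=1+np.argmin([np.hypot(*(ce[i]-cc))-.05*st[i,4]**.5 for i in range(1,nl)])
        w=np.where(lab==j,p-np.median(p),0); ys,xs=np.mgrid[:p.shape[0],:p.shape[1]]
        u=(xs*w).sum()/w.sum(); v=(ys*w).sum()/w.sum()
        col=(u+.5)/8-.5+x0-rad; row=(v+.5)/8-.5+y0-rad
        out.append(at_z(n,row,col,z)[:2])
    return np.array(out)
def rigid(src,dst):
    A,B=src-src.mean(0),dst-dst.mean(0); th=np.arctan2((A[:,0]*B[:,1]-A[:,1]*B[:,0]).sum(),(A*B).sum())
    c,s=np.cos(th),np.sin(th); Rm=np.array([[c,-s],[s,c]]); t=dst.mean(0)-Rm@src.mean(0)
    return t,np.degrees(th),np.linalg.norm(src@Rm.T+t-dst,axis=1)
E
python3 - <<'E'
from fit import *
for n in('top','side'):
    x=np.array([.5917,-.0309,np.radians(8.5)]); b=brass(n,place(TH,x,.11)); t,a,e=rigid(TH,b); print(n,'box',np.round(t*1000,1),round(a,2),'res mm',np.round(e*1000,1))
    v,f=fit_plate(n,[.5454,-.3259,27],.006); print(n,'cover',np.round(v,2),round(f,2))
goto([.545,-.326,.20],27)
E
```

```text
top box [591.2 -31.6] 8.59 res mm [0.5 0.3 0.2 0.2]
top cover [ 554.2  -323.49   26.88] -0.05
side box [593.1 -26.8] 6.75 res mm [20.3  7.7  6.6 16.4]
side cover [ 547.71 -323.99   30.86] -0.1
row [ 52.5  84.8 634. ] -24.8 pos [0.435  0.3042 0.2516] q [-0.02  0.22 -0.79  1.79  0.18  1.19 -2.39]
```

```bash
python3 - <<'E'
from fit import *
a=chroma('top',1); C=(a[...,0]-a[...,2])/(a.sum(-1)+20)*100
print(a[230,396],a[205,390],a[240,440],a[190,345], C[230,396],C[240,440])
uv=proj('top',place(ring(0,.178,.148,0),np.array([.5454,-.3259,np.radians(27)]),.006)); print(uv[::30])
for x in np.arange(-.12,.121,.01): print(round(float(samp(C,'top',place(np.array([[x,.03]]),np.array([.5454,-.3259,np.radians(27)]),.006))[0]),1),end=' ')
E
```

```text
[104. 102. 102.] [101. 101.  99.] [111. 100.  85.] [109.  98.  83.] 0.60975605 8.227848
[[388.59344254 246.58092998]
 [374.85610371 219.56238443]
 [431.44848604 224.52914601]
 [417.71038732 197.89169691]
 [404.38590732 172.36238534]
 [382.77928687 183.12091663]
 [431.44848604 224.52914601]
 [409.8288394  235.69602777]]
8.6 8.5 9.0 3.8 1.0 1.2 0.9 0.7 0.8 1.0 0.9 0.7 1.1 0.8 0.9 0.8 0.9 0.7 0.9 0.9 0.9 7.7 8.6 8.5 8.7
```

```bash
sed -i 's/m=14/m=.014/' fit.py; python3 - <<'E'
from fit import *
for n in('top','side'):
    v,f=fit_plate(n,[.5454,-.3259,27],.006,3); print(n,'cover',np.round(v,2),round(f,2))
E
```

```text
top cover [ 544.21 -325.99   27.12] -5.46
side cover [ 540.3  -321.7    27.66] -4.87
```

```bash
python3 -m jog '[[0,10,20,0],[0,30,60,-4],[0,83,636,-8],[0,83,636,-12],[0,83,636,-16],[0,83,636,-20],[0,83,636,-24],[0,83,636,-24],[0,83,636,-24],[0,83,636,-24]]' 1
python3 -c "
from h import *
goto([.545,-.326,.20],27)"
```

```text
time_s: 22.1
position: [0.5096, -0.0846, 0.2526]
tool_rot: [0.378, 0.595, -0.37, 0.606]
contact_force: [0.7, -0.4, -0.1]
width: 1.001
row [ 53.  -75.6 231.9] -0.8 pos [ 0.5096 -0.0846  0.2526] q [ 0.59  0.16 -0.56  1.82  0.09  1.16 -1.12]
```

```bash
python3 -m jog '[[0,-10,38,0],[0,-24,78,0],[0,-38,118,0],[0,-50,158,0],[0,-64,198,0],[10,-75,225,-1],[30,-76,232,-1],[53,-76,232,-1],[53,-76,232,-1],[53,-76,232,-1]]' 1
python3 -c "
from h import *
goto([.5442,-.326,.021],27.1)"
```

```text
time_s: 22.93
position: [0.544, -0.3255, 0.1988]
tool_rot: [0.372, 0.599, -0.364, 0.608]
contact_force: [0.7, 0.4, 1.4]
width: 1.001
row [177.8  -2.9  -0.3] 0.1 pos [ 0.544  -0.3255  0.1988] q [ 0.79  0.41 -0.42  1.62  0.17  1.14 -0.76]
```

```bash
python3 -m jog '[[40,0,0,0],[80,0,0,0],[120,0,0,0],[150,0,0,0],[168,0,0,0],[177,0,0,0],[177,0,0,0],[177,0,0,0]]' 1
python3 -m jog '[[0,0,0,0],[0,0,0,0],[0,0,0,0],[0,0,0,0],[0,0,0,0],[0,0,0,0]]' -1 120
python3 -c "
from h import *
goto([.5442,-.326,.021],27.1); print(arm.state()['contact_force'])"
```

```text
time_s: 23.6
position: [0.5485, -0.3252, 0.0236]
tool_rot: [0.372, 0.598, -0.364, 0.609]
contact_force: [0.0, -0.4, 0.9]
width: 1.002
time_s: 24.1
position: [0.5484, -0.325, 0.0241]
tool_rot: [0.372, 0.598, -0.364, 0.609]
contact_force: [-6.1, 0.9, 14.0]
width: 0.153
row [ 3.  -4.3 -1. ] 0.1 pos [ 0.5484 -0.325   0.0241] q [ 0.75  0.61 -0.37  1.75  0.27  0.82 -0.84]
[-6.06883719  0.88792576 14.03734767]
```

```bash
python3 -m jog '[[-3,0,0,0],[-10,0,0,0],[-25,0,0,0],[-50,0,0,0],[-80,0,0,0],[-110,0,0,0],[-135,0,0,0],[-155,0,0,0],[-163,0,0,0],[-166,0,0,0]]' -1 120
python3 -c "
from h import *
s=arm.state();print(s['contact_force'],s['ft_torque']);goto([.56,-.24,.19],8.6)"
```

```text
time_s: 24.93
position: [0.5459, -0.3257, 0.1918]
tool_rot: [0.372, 0.597, -0.364, 0.61]
contact_force: [0.8, 1.2, -3.3]
width: 0.135
[ 0.79697135  1.17961339 -3.2804108 ] [-0.00332688 -0.00930338 -0.03396366]
row [  2.2  51.7 -69.8] 18.6 pos [ 0.5459 -0.3257  0.1918] q [ 0.79  0.42 -0.42  1.62  0.18  1.12 -0.77]
```

```bash
python3 -m jog '[[0,5,-7,2],[1,14,-19,5],[2,24,-33,9],[2,34,-47,12],[2,43,-58,15],[2,49,-66,17],[2,52,-70,18.6],[2,52,-70,18.6],[2,52,-70,18.6],[2,52,-70,18.6]]'
python3 - <<'E'
from fit import *
im,d=snap('top','top12.png'); P=cloud('top',d)
for z in (.170,.175):
    v,f=fit_plate('top',[.56,-.24,8.6],z,2); print(z,np.round(v,2),round(f,2))
M=rot(); s=arm.state(); print(np.round(s['position'],4),'yaw',np.degrees(np.arctan2(M[1,1],M[0,1])), M[:,0])
# level + height: plate top points
x=np.array([v[0]/1000,v[1]/1000,np.radians(v[2])]); c,sn=np.cos(x[2]),np.sin(x[2])
L=(P[...,:2]-x[:2])@np.array([[c,-sn],[sn,c]]); 
k=(abs(L[...,0])<.085)&(abs(L[...,1])<.07)&(abs(L[...,1])>.02)&(P[...,2]>.14)&(P[...,2]<.2)
A=np.c_[L[k],np.ones(k.sum())]; co=np.linalg.lstsq(A,P[k][:,2],rcond=None)[0]; r=P[k][:,2]-A@co; kk=abs(r)<2.5*r.std(); co=np.linalg.lstsq(A[kk],P[k][kk][:,2],rcond=None)[0]
print('plane slope deg',np.degrees(co[:2]),'z',co[2],k.sum(),r.std())
# bench check of depth bias near
b=P[225:240,440:455,2]; print('bench z',np.median(b), 'flange z', np.median(P[185:195,327:331,2]))
E
```

```text
time_s: 25.77
position: [0.5593, -0.2404, 0.1891]
tool_rot: [0.466, 0.531, -0.456, 0.541]
contact_force: [-0.8, 0.2, -3.3]
width: 0.135
0.17 [ 556.17 -241.34    8.73] -3.11
0.175 [ 555.56 -240.67    8.48] -3.1
[ 0.5599 -0.2403  0.19  ] yaw 8.575040634840576 [ 2.10732995e-02  8.24483133e-04 -9.99777593e-01]
plane slope deg [ 0.10995537 -0.47611444] z 0.1696934769147769 1025 0.003002098181783267
bench z -0.0011704444023623963 flange z -0.0005820200612968824
```

```bash
python3 -c "
from h import *
goto([.5952,-.0312,.185],8.6)"
```

```text
row [   5.9   65.9 -201.5] -0.0 pos [ 0.5599 -0.2403  0.19  ] q [ 0.65  0.37 -0.39  1.69  0.15  1.09 -1.21]
```

```bash
python3 -m jog '[[0,3,-10,0],[0,10,-30,0],[0,19,-58,0],[0,28,-88,0],[0,38,-118,0],[0,48,-148,0],[0,56,-172,0],[0,61,-188,0],[0,65,-198,0],[0,66,-201,0]]'
python3 -m jog '[[0,0,0,0],[0,0,0,0]]'
python3 -c "
from h import *
goto([.5952,-.0312,.148],8.6);print(rot()[:,0])"
```

```text
time_s: 26.85
position: [0.5955, -0.0283, 0.1912]
tool_rot: [0.466, 0.532, -0.454, 0.542]
contact_force: [0.6, 0.5, -2.8]
width: 0.129
time_s: 27.02
position: [0.5954, -0.0291, 0.1911]
tool_rot: [0.466, 0.531, -0.455, 0.542]
contact_force: [-0.7, -0.0, -2.7]
width: 0.133
row [43.1 -1.4  1.9] 0.2 pos [ 0.5954 -0.0291  0.1911] q [ 0.36  0.35 -0.48  1.72  0.18  1.09 -1.59]
[ 0.02144637  0.0018353  -0.99976832]
```

```bash
python3 -m jog '[[5,0,0,0],[13,0,1,0],[22,-1,2,0],[30,-1,2,0],[35,-1,2,0],[39,-1,2,0],[40,-1,2,0],[40,-1,2,0],[40,-1,2,0]]'
cat > chk.py <<'E'
from fit import *
goto([.5952,-.0312,.148],8.6); s=arm.state(); print(s['contact_force'])
im,d=snap('top'); P=cloud('top',d)
x=np.array([.5912,-.0316,np.radians(8.6)]); c,sn=np.cos(x[2]),np.sin(x[2]); L=(P[...,:2]-x[:2])@np.array([[c,-sn],[sn,c]])
k=(abs(L[...,0])<.083)&(abs(L[...,1])<.068)&(abs(L[...,1])>.02)&(P[...,2]>.11)&(P[...,2]<.15)
A=np.c_[L[k],np.ones(k.sum())]; co=np.linalg.lstsq(A,P[k][:,2],rcond=None)[0]
print('slope deg',np.degrees(co[:2]),'top z',co[2],k.sum())
v,f=fit_plate('top',[.5912,-.0316,8.6],.129,3); print('outline',np.round(v,2),round(f,2))
im=chroma('top',4); H=(place(TH,x,.129))
# zoomed tiles, 10x, round each hole; crosses: green = hole rim centre if on target, red = insert
out=[]
for h,t in zip(proj('top',H),proj('top',place(TH,x,.11))):
    r0,c0=int(h[1])-8,int(h[0])-8; T=cv2.resize(im[r0:r0+17,c0:c0+17,::-1],(289,289),interpolation=cv2.INTER_CUBIC)
    for p,col in((h,(0,255,0)),(t,(0,0,255))): 
        q=tuple(int(round((p[i]-[c0,r0][i]+.5)*17)) for i in(0,1)); cv2.drawMarker(T,q,col,cv2.MARKER_CROSS,12,1)
    out.append(T)
cv2.imwrite('pics/holes.png',np.clip(np.vstack([np.hstack(out[:2]),np.hstack(out[2:])]),0,255).astype(np.uint8))
b=brass('top',place(TH,x,.11),rad=6); t,a,e=rigid(TH,b); print('brass seen',np.round(t*1000,1),round(a,2),np.round(e*1000,1))
E
python3 chk.py
```

```text
time_s: 27.77
position: [0.5959, -0.031, 0.1514]
tool_rot: [0.466, 0.531, -0.455, 0.542]
contact_force: [-0.2, 0.0, -2.1]
width: 0.137
row [ 3.3 -0.8  0.1] 0.2 pos [ 0.5959 -0.031   0.1514] q [ 0.35  0.39 -0.47  1.77  0.21  1.01 -1.61]
[-0.15949198  0.01018038 -2.09431273]
slope deg [-0.08218898 -1.67095292] top z 0.1323197689941633 557
outline [588.87 -33.17   7.57] -2.24
brass seen [596.1 -34.9] 6.75 [ 6.8  5.   8.2 18.4]
```

View pics/holes.png

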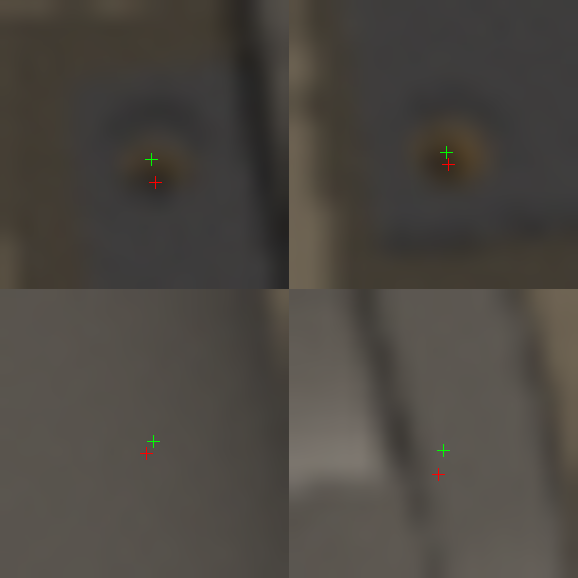

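The tiles show the two unoccluded holes at (150,150) and (450,150), each with brass visible inside. The arm hides the other two. I'll compare the plate's visible edges with the flange edges, using one method for both.

```bash
cat > edge.py <<'E'
from fit import *
def Cim(a): a=a.astype(np.float32); return cv2.GaussianBlur((a[...,0]-a[...,2])/(a.sum(-1)+20)*100,(0,0),.7)
def edges(C,x,z):
    u=np.arange(-.016,.0161,.0005); out={}
    for nm,half,ax in(('+x',.089,0),('+y',.074,1),('-y',-.074,1),('-x',-.089,0)):
        res=[]
        for t in np.linspace(-.065,.065,27) if ax==0 else np.linspace(-.08,.08,33):
            w=half+np.sign(half)*u; p=np.c_[w,0*w+t] if ax==0 else np.c_[0*w+t,w]
            s=samp(C,'top',place(p,x,z)); lo,hi=s[:10].mean(),s[-10:].mean()
            if hi-lo<4 or lo>3.5: continue
            g=np.clip(np.gradient(s),0,None); res.append((t,(g*u).sum()/g.sum()*1000))
        if len(res)>4:
            r=np.array(res); p=np.polyfit(r[:,0],r[:,1],1); e=r[:,1]-np.polyval(p,r[:,0]); j=abs(e)<2*e.std()+.1; p=np.polyfit(r[j,0],r[j,1],1)
            out[nm]=(len(res),round(float(np.median(r[j,1])),2),'deg',round(float(np.degrees(p[0]/1000)),2))
    return out
if __name__=='__main__':
    rd=lambda f: cv2.imread('pics/'+f)[:,:,::-1]
    box=np.array([.5912,-.0316,np.radians(8.59)])
    for f in('top0.png','top10.png'): print('flange',edges(Cim(rd(f)),box,.11))
    print('bench cover',edges(Cim(rd('top0.png')),np.array([.5442,-.326,np.radians(27.12)]),.006))
    print('held, aside',edges(Cim(rd('top12.png')),np.array([.556,-.2412,np.radians(8.65)]),.1705))
    print('held, now',edges(Cim(chroma('top',4)),box,.1315))
E
python3 edge.py
```

```text
flange {'+x': (21, -0.15, 'deg', 0.0), '+y': (27, 1.51, 'deg', -0.18), '-y': (27, -0.0, 'deg', 0.06), '-x': (17, 0.73, 'deg', -0.05)}
flange {'+x': (21, -0.11, 'deg', 0.09), '+y': (27, 1.44, 'deg', -0.14), '-y': (27, 0.06, 'deg', 0.03), '-x': (18, 0.81, 'deg', 0.07)}
bench cover {'+x': (21, 0.19, 'deg', 0.05), '+y': (27, 0.52, 'deg', -0.1), '-y': (27, 0.5, 'deg', -0.08), '-x': (21, 0.31, 'deg', -0.05)}
held, aside {'+x': (18, -0.15, 'deg', 1.05), '+y': (27, -0.03, 'deg', -0.19), '-x': (8, 0.38, 'deg', -0.11)}
held, now {'+y': (28, 0.45, 'deg', -0.28), '-x': (5, 2.38, 'deg', -2.1)}
```

```bash
python3 -m jog '[[1,0,0,0],[2,-0.5,0,0],[3,-0.7,-0.4,0],[3,-0.7,-0.4,0],[3,-0.7,-0.4,0],[3,-0.7,-0.4,0]]'
sed -i 's/hi-lo<4 or lo>3.5/hi-lo<2.5 or lo>4.5/' edge.py
python3 - <<'E'
from edge import *
box=np.array([.5912,-.0316,np.radians(8.59)])
fr=[arm.get_image('top') for _ in range(6)]
a=np.mean([f[0].astype(np.float32) for f in fr],0); C=Cim(a); print(edges(C,box,.1285))
u=np.arange(-.016,.0161,.004)
for t in(-.04,0,.03,.055): print(t,np.round(samp(C,'top',place(np.c_[.089+u,0*u+t],box,.1285)),1))
# hole rims: darkness/edge match, scan offset of a 14 mm circle (top face) for max gradient, holes 0,1
d=np.median([f[1] for f in fr],0); P=cloud('top',d); c,sn=np.cos(box[2]),np.sin(box[2]); L=(P[...,:2]-box[:2])@np.array([[c,-sn],[sn,c]])
k=(abs(L[...,0])<.083)&(L[...,1]<.068)&(L[...,1]>.015)&(P[...,2]>.1)&(P[...,2]<.145)
for rng in((-.09,-.045),(-.045,0),(0,.045),(.045,.09)):
    for yr in((.015,.035),(.035,.052),(.052,.068)):
        j=k&(L[...,0]>rng[0])&(L[...,0]<rng[1])&(L[...,1]>yr[0])&(L[...,1]<yr[1]); print(round(float(np.median(P[j][:,2]))*1000,1) if j.sum()>8 else None,end=' ')
    print()
goto([.5952,-.0312,.148],8.6); s=arm.state(); print(s['contact_force'],np.abs(s['qvel']).max(),s['time_s'])
im=a.copy(); G=im.sum(-1)
for i in(0,1):
    best=[]
    th=np.linspace(0,2*np.pi,48,endpoint=False); q=np.c_[np.cos(th),np.sin(th)]
    for dx in np.arange(-4,4.1,.5):
        for dy in np.arange(-4,4.1,.5):
            o=TH[i]+np.array([dx,dy])/1000
            best.append((np.mean(samp(G,'top',place(o+q*.0095,box,.1285))-samp(G,'top',place(o+q*.005,box,.1285))),dx,dy))
    print('hole',i,sorted(best)[::-1][:3])
E
```

```text
time_s: 29.07
position: [0.5949, -0.0309, 0.1481]
tool_rot: [0.466, 0.531, -0.455, 0.542]
contact_force: [0.1, 0.4, -2.2]
width: 0.135
{'+y': (28, 0.38, 'deg', -0.35), '-y': (33, 5.1, 'deg', -1.68), '-x': (5, 2.27, 'deg', -1.53)}
-0.04 [3.8 3.7 3.8 3.9 4.  4.1 4.1 4.  4. ]
0 [3.8 3.8 3.9 4.  4.  4.2 4.2 4.1 4.1]
0.03 [4.2 4.1 4.1 4.  4.1 4.2 4.2 4.1 4. ]
0.055 [7.2 4.7 1.6 1.6 4.3 7.2 7.9 8.2 8.6]
127.9 128.0 126.8 
128.2 127.9 128.0 
None 128.3 128.4 
None 128.4 128.0 
row [0.1 0.2 0.3] 0.2 pos [ 0.5949 -0.0309  0.1481] q [ 0.35  0.4  -0.47  1.77  0.21  1.   -1.61]
[-0.25988907 -0.11646819 -3.21768422] 0.0030743086240455843 29.3667
hole 0 [(np.float32(12.421269), np.float64(1.5), np.float64(-1.0)), (np.float32(12.239911), np.float64(1.5), np.float64(-0.5)), (np.float32(12.224392), np.float64(1.5), np.float64(-1.5))]
hole 1 [(np.float32(9.306239), np.float64(3.0), np.float64(-1.5)), (np.float32(9.206581), np.float64(3.0), np.float64(-1.0)), (np.float32(9.194581), np.float64(2.5), np.float64(-2.0))]
```

```bash
python3 - <<'E'
from h import *
im,d=snap('top'); P=cloud('top',d)
for m in arm.cut_out('scoop','top'):
    X=P[m['mask']]; b=X[(X[:,2]<.013)]; print('scoop',round(m['conf'],2),np.round(m['bbox']),len(b),cv2.minAreaRect((b[:,:2]*1000).astype(np.float32)) if len(b)>9 else '')
    A=np.c_[b[:,:2],np.ones(len(b))]; print(np.degrees(np.linalg.lstsq(A,b[:,2],rcond=None)[0][:2]))
snap('side')
print([(round(m['conf'],2),np.round(m['bbox'])) for m in arm.cut_out('scoop','side')])
s=arm.state(); print(s['position'],s['contact_force'],s['width'],s['time_s'])
E
```

```text
scoop 0.86 [185. 223.  27.  49.] 640 ((505.0118408203125, 305.87225341796875), (120.32665252685547, 76.58768463134766), 2.6408138275146484)
[0.1813902  0.18572494]
[(0.84, array([238., 276.,  42.,  37.]))]
[ 0.59490062 -0.03094795  0.1480967 ] [-0.46652486  0.56988779 -2.579635  ] 0.1324543708307936 29.5667
```

The scoop lies flat in the tub, with a blade slope of about 0.2°. The cover is level, still and aligned, so I hand in.

```bash
python3 -c "
from cell import arm
print(arm.close_job())"
```

```text
the job is handed in; nothing more can be done
None
```

The job is done and handed in at about 29.6 s. Three balls went into the absorber box by scoop, and the scoop is back in the tub. The arm is holding the large grey cover about a centimetre above the gasket with its holes over the threads.

**Last checks:**
- **Balls:** the top picture, taken after the scoop left the box, showed three balls in the box and two still in the tub. The fingers stayed above the balls throughout. I could not recount them once the cover was over the box.
- **Scoop:** its blade is flat in the tub, with a slope of about 0.2°.
- **Cover height and level:** the depth reading puts the gap above the gasket at about 9–10 mm. The plate is level to within about 1 mm over the half the camera can see. The contact force is only the cover's own weight, and the arm is still.
- **Cover alignment:** the visible plate edges and the arm position put it within about 0.5 mm and 0.3° of the position measured from the brass inserts.

**Did not agree or could not be checked:**
- **Two holes hidden:** the arm blocks the top camera's view of the two holes on the -y side. Their alignment is inferred from the edges and the known geometry. The other two show brass through them.
- **Hole-rim check:** a rough scan of the rims suggested 1.5–3 mm of offset. I judged this to be bias from the brass and shadow inside the holes. It is still within the 4 mm allowed for a 6 mm bore under a 14 mm hole.
- **Side camera:** its position for the cover differed from the top camera's by 4–6 mm, and its fit to the brass inserts failed, so I used the top camera only.
- **Whole-plate fits over the box:** the full-outline, depth-plane and brass fits made with the cover over the box were spoiled by the arm blocking the view, so I did not use them.

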